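# Hang the ribbon plate on the display board

### The job

Take the wooden ribbon plate off its rest by the square peg, put its keyhole over the head of the screw on the leaning display board until the plate lies flat on the board, then ease it down, keeping hold of it, until it is locked fully home, and let go. The screw can be clamped up to 18 mm left or right of the middle of its track, so find it by feel and press gently, always under 40 N; leave the jar, paint bottle, spool and phone where they are.

Things in the scene. Friction and masses are not known exactly. Their poses are not given: they have to be found in the camera images.
- peg (a point): Grip point in the square wooden peg on the ribbon plate's front: 16 mm wide (sideways), 26 mm high, 45 mm long, square to the plate. This point is on its centre line, 29 mm out from the plate's front face; pinch it across the 16 mm width from straight above. Axes while the plate leans 30 degrees: x level out of the front, y sideways, z up.
- plate: The loose wooden ribbon plate, 90 mm wide, 130 mm high, 6 mm thick, about 0.16 kg; origin mid-way along the lower edge of its back face. It starts leaning back 30 degrees on a rest, just as it must lean on the board. Axes while leaning so: x level out of its front, y sideways, z up.
- keyhole (a point): Centre of the keyhole's wide opening, on the plate's back face. Axes: x square out of the front, y sideways, z up along the plate. The opening is eight-sided, 20 mm across; above it a slot 11 mm wide runs up to 25.5 mm above this point. Along the plate its top edge is 40 mm above, its lower edge 90 mm below and the peg's centre line 43 mm below this point.
- rest: The fixed wooden rest that the plate leans on at the start, 120 mm wide, 125 mm high, with a ledge 18 mm deep under the plate's lower edge; origin at the middle of its underside, x towards its front. The plate comes off it square to its face (along the keyhole's x).
- board: The fixed plywood display board, 220 mm wide, 216 mm high, its face leaning back 30 degrees; origin at the middle of its underside, x towards its front, z up. It carries the screw. Nothing but the screw can hold the plate up on it.
- board_face (a point): Point on the board's face, in the middle of a level metal track set flush in it. Axes: x square out of the face, y along the track, z up along the face. The screw is clamped in this track, at this height, anywhere from 18 mm to one side of this point to 18 mm to the other (along y): where is not measured, it must be felt or seen.
- head_level (a point): A point 13 mm straight out from board_face, level with the front of the screw's head but not showing where along the track the screw sits. Shank 7 mm thick, head 16 mm wide, edge bevelled 1 mm, its underside 9 mm off the face. The plate's back is 13 mm off the face when it rests on the head, 0 when the head is through; locked, the opening's centre is 22 mm below the screw.
- jar: Centre of the foot of a closed glass jar, 72 mm wide, 100 mm high; to be left alone.
- paint: Centre of the foot of a standing slim red paint bottle, 34 mm wide, 110 mm high; to be left alone.
- spool: Centre of the underside of a pale wooden ribbon spool lying flat, 64 mm wide, 20 mm high; to be left alone.
- phone: Centre of the underside of a black phone lying flat, 70 x 145 x 9 mm; to be left alone.

How it is judged (in metres and radians):
On the way, in this order (a step that is already met when the one before it is completed fails the run):
1. the plate is lifted off its rest by the peg (distance of peg from where it was at the start of the episode above 0.03 m and contact force between the fingers and plate above 0.5 N), for 0.1 s.
2. the screw head is through the wide opening and the plate flat on the board (x of keyhole in the frame of board_face between -0.003 and 0.004 m and y of keyhole in the frame of board_face between -0.023 and 0.023 m and angle between the x axis of keyhole and the x axis of board_face, either way round below 0.12 rad and z of keyhole in the frame of board_face between -0.007 and 0.007 m), for 0.05 s.
3. the plate is slid down fully home while still held (x of keyhole in the frame of board_face between -0.003 and 0.004 m and y of keyhole in the frame of board_face between -0.023 and 0.023 m and angle between the x axis of keyhole and the x axis of board_face, either way round below 0.12 rad and z of keyhole in the frame of board_face between -0.026 and -0.019 m and angle between the z axis of keyhole and the z axis of board_face, either way round below 0.15 rad and contact force between the fingers and plate above 0.3 N), for 0.1 s.
At the end, for the whole second after the job is handed in: The plate hangs on the screw, let go and at rest, flat on the board (within 4 mm and 0.12 rad), upright within 0.15 rad, the opening's centre 19 to 26 mm below the screw's height and within 23 mm of the track's middle; jar, paint, spool and phone within 20 mm of their starts (x of keyhole in the frame of board_face between -0.003 and 0.004 m and y of keyhole in the frame of board_face between -0.023 and 0.023 m and angle between the x axis of keyhole and the x axis of board_face, either way round below 0.12 rad and z of keyhole in the frame of board_face between -0.026 and -0.019 m and angle between the z axis of keyhole and the z axis of board_face, either way round below 0.15 rad and linear speed of plate below 0.02 m/s and angular speed of plate below 0.2 rad/s and contact force between the fingers and plate below 0.05 N and distance of each of jar, paint, spool, phone from where it was at the start of the episode below 0.02 m); the robot touches nothing.
It fails at once if the plate is pressed on the board or its screw with more than 40 N (contact force between plate and board above 40 N).
It fails at once if the jar is moved more than 20 mm (distance of jar from where it was at the start of the episode above 0.02 m).
It fails at once if the paint is moved more than 20 mm (distance of paint from where it was at the start of the episode above 0.02 m).
It fails at once if the spool is moved more than 20 mm (distance of spool from where it was at the start of the episode above 0.02 m).
It fails at once if the phone is moved more than 20 mm (distance of phone from where it was at the start of the episode above 0.02 m).
It also fails if it takes over 64 s, if anything falls off the work surface, if the arm or the gripper's body presses on something with over 40 N, if the wrist force passes 120 N, or if a joint passes its speed limit or range.

### The arm

A 6-joint arm with a two-finger parallel gripper is mounted at the origin on the work surface. World frame = base frame: x ahead of the robot, y to its left, z up, the work surface at z = 0. Lengths are in m, angles in degrees, forces in N, time in s.
With the tool pointing down it reaches from about 0.3 to 0.75 m from the base axis. Payload 8.5 kg.
Tool frame: the origin (TCP) lies on the mounting face of the last link; the fingertips stand 173 mm ahead of it and the grasp point (between the pads) lies 155 mm ahead of it (env.tips_ahead is the distance from the TCP to the fingertips, in m); z points along the fingers, x is the direction in which the jaws open and shut, and the axes are right-handed (so a half turn about z gives the same grasp; the last joint's range is limited). The gripper opens to 85 mm and grips with 20 to 120 N. Pads are 22 mm wide; open, the fingers measure 114 mm over their backs; the gripper's body (76 mm by 85 mm) begins 54 mm behind the grasp point. The pads swing forward as they close: fully open they stand 13 mm farther back than shut.
Start: joints at [58.539, 21.807, 74.336, -0, 83.858, -12.336], TCP at [0.18, 0.52, 0.405] pointing down, gripper open.
Joint ranges: [-178.18, 178.18], [-50.72, 133.34], [12.68, 142.11], [-81.47, 261.47], [9.98, 163.14], [-165.26, 165.26]. Speed limits (degrees/s): [136.94, 136.94, 180, 180, 180, 180].

### API

Orientations are given as a 3x3 rotation matrix whose columns are the frame's x, y, z axes.
In Python, from rig import env gives the robot as it stands. The module is installed in compiled form; this text tells all that it offers.
- The arm moves only by the tool step_arm, never from a script. Its argument "increments" is a list of rows, each an object of numbers: "x", "y", "z": the shift along the tool's x, y, z in cm; "wx", "wy", "wz": the turn, a rotation vector about the tool's x, y, z in rad; "gripper": the finger opening in cm, from 0 to 8.54. A call has 1 to 20 rows; each row shifts and turns the commanded pose from where the row before left it, along the tool's axes as they then stand; what a row does not reach is not made up. A row lasts 1/10 s, in which the tool goes at most 50 mm and 8.59 degrees, less where a joint would pass 70% of its speed; a pose out of reach is approached as far as the arm can. A call with a gripper value outside its range is refused whole. The fingers move at their own pace and stop on an object; "newtons" is the grip in N (left out, the last holds). Time passes only in rows, so rows that do not move let the fingers close. It gives the time, the measured TCP pose, the force and the opening at its end, in the units of the state.
- env.observe(): the state, without advancing time (a new reading comes with each control period).
- env.get_image(name): name is "scene" or "top" or "wrist"; returns a dict with "color" (480x640x3 uint8, blue, green, red), "camera_matrix" (3x3 intrinsics, pixels), "distortion" ([k1, k2, p1, p2, k3] as OpenCV has them; the pictures are not rectified), "rvec" (rotation vector, rad) and "tvec" (3), from world to camera coordinates, as OpenCV has them. Camera axes: x right, y down, z forward; pixel columns grow to the right and rows downward; lengths in m; the calibration is good to about 2 mm. A picture is of the moment at which its call begins. There is no depth.
- env.close_job(): hands the job in, once; it reports no verdict.
The state is a dict: "time_s": time; "q": joint angles; "qvel": joint speeds; "joint_efforts": joint torques, N m; "position": TCP position; "tool_rot": TCP orientation; "ft_force": force on the tool from outside, world axes, zero at the start; "wrist_torque": the same for the moment, N m; "grip_width": finger opening in m.
Only numpy, scipy, OpenCV 4.12 (cv2) and the standard library are available. Lean on these libraries where they do the work, as an engineer would, in place of code of your own. Each camera call takes 0.05 s, during which the arm holds its last target. There are 200 camera calls.

## Working session

There is one attempt and no reset: what is moved stays moved. The work goes in short steps, Python scripts to look and compute and a tool call to move; the robot and the scene stay as the last step left them, time stands still between calls to the robot, and variables do not carry over. Pictures are saved under pics/ and viewed, about 8 in all and at most 12, crops included, and the job is handed in when it is done.

Besides the shell and the picture viewer there is one more tool, called after "Emit:" as a command line: name --argument value ..., lists and objects as JSON in quotes. step_arm: Moves the arm, as the interface text tells. Its arguments: {"type":"object","properties":{"increments":{"type":"array"},"newtons":{"type":"number"}},"required":["increments"]}

```bash
mkdir -p pics; python3 - <<'E'
from rig import env
import cv2
for n in ("scene","top"):
    d=env.get_image(n); cv2.imwrite(f"pics/{n}0.png",d["color"]); print(n,d["camera_matrix"].tolist(),d["distortion"],d["rvec"],d["tvec"])
    import numpy as np
    R=cv2.Rodrigues(np.array(d["rvec"]))[0]; print(-R.T@np.array(d["tvec"]).ravel(), R[2])
print(env.observe())
E
```

```text
scene [[617.4270957784751, 0.0, 312.122945150744], [0.0, 617.4270957784751, 239.78566469933378], [0.0, 0.0, 1.0]] [-0.13236708  0.          0.          0.          0.        ] [ 1.64471057  1.64416901 -0.84363862] [-0.02343721 -0.27661655  1.50482217]
[1.38821943 0.01375742 0.64359407] [-0.81626881  0.00704119 -0.57762934]
top [[601.967464688149, 0.0, 313.94992065439925], [0.0, 601.967464688149, 230.87232930864107], [0.0, 0.0, 1.0]] [-0.19425271  0.          0.          0.          0.        ] [ 2.21355833 -2.1549938   0.08827287] [-0.01351513  0.61870136  0.93063993]
[0.54588512 0.00620388 0.97521057] [ 0.07644801 -0.00327834 -0.99706818]
{'time_s': 0.1, 'q': array([ 5.85398132e+01,  2.18374064e+01,  7.43777834e+01,  3.03426188e-05,
        8.38560586e+01, -1.23349416e+01]), 'qvel': array([ 0.07111256, -0.04632161, -0.18139   , -0.0586759 ,  0.04805192,
        0.0595461 ]), 'joint_efforts': array([ 4.85161057e-03, -4.49214864e+01, -2.31657851e+01, -8.73275962e-05,
        3.62209365e-03,  4.31638648e-05]), 'position': array([0.18017634, 0.5196166 , 0.40418625]), 'tool_rot': array([[ 3.27633882e-01,  9.44804540e-01, -6.49448897e-04],
       [ 9.44803982e-01, -3.27634417e-01, -1.06045031e-03],
       [-1.21470008e-03, -2.66162453e-04, -9.99999227e-01]]), 'ft_force': array([ 0.16539182,  0.32182006, -0.51494503]), 'wrist_torque': array([-0.02121073,  0.01172674, -0.04666353]), 'grip_width': 0.08521238302141106}
```

View pics/scene0.png

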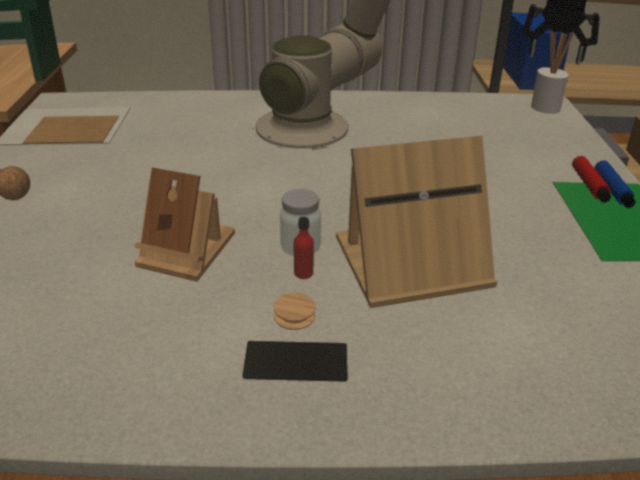

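View pics/top0.png

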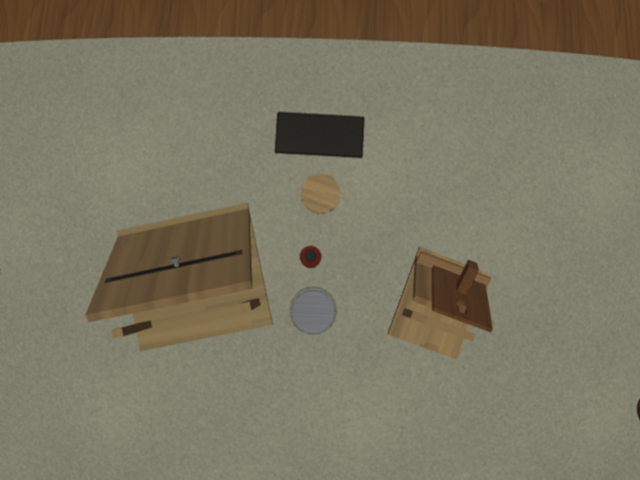

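```bash
python3 - <<'E'
import cv2,numpy as np
s=cv2.imread("pics/scene0.png");t=cv2.imread("pics/top0.png")
def crop(im,x,y,w,h,k):
    c=cv2.resize(im[y:y+h,x:x+w],None,fx=k,fy=k,interpolation=cv2.INTER_CUBIC)
    c=cv2.convertScaleAbs(c,alpha=1.5)
    for i in range(0,w,10): cv2.line(c,(i*k,0),(i*k,5 if (x+i)%50 else 14),(0,255,255),1)
    for i in range(0,h,10): cv2.line(c,(0,i*k),(5 if (y+i)%50 else 14,i*k),(0,255,255),1)
    return c
# 400x600 each
a=np.hstack([crop(s,140,160,80,120,5),crop(t,420,240,80,120,5)]);cv2.imwrite("pics/rest.png",a)
b=np.vstack([crop(s,350,130,160,75,4)[:, :],crop(t,90,200,160,75,4)]);cv2.imwrite("pics/board.png",b)
print(a.shape,b.shape)
E
```

```text
(600, 800, 3) (600, 640, 3)
```

View pics/rest.png

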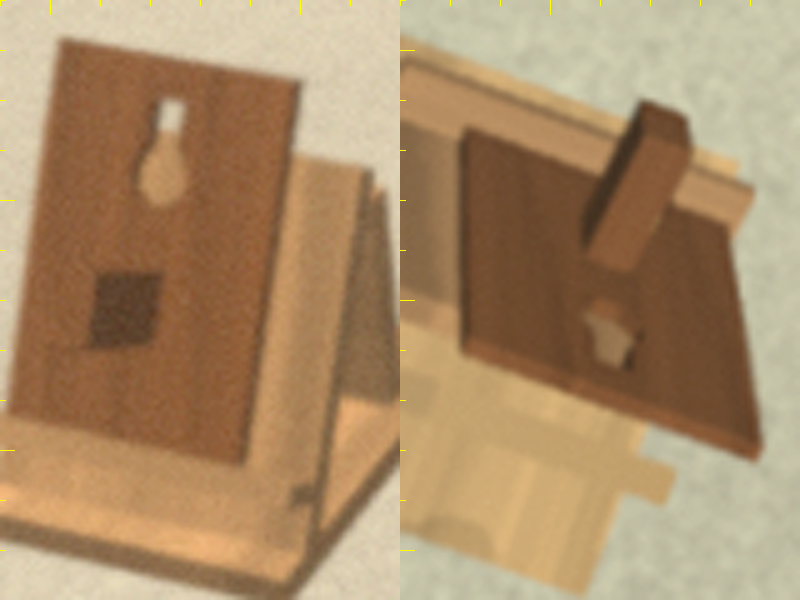

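View pics/board.png

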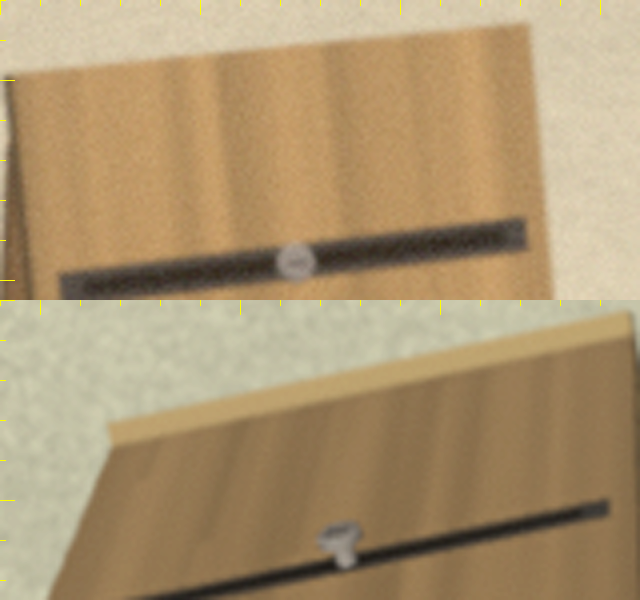

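```bash
cat > h.py <<'E'
import cv2,numpy as np
from rig import env
def ray(d,p):
    R=cv2.Rodrigues(np.array(d["rvec"]))[0];t=np.array(d["tvec"]).ravel()
    u=cv2.undistortPoints(np.array([[p]],float),np.array(d["camera_matrix"]),np.array(d["distortion"])).ravel()
    v=R.T@np.array([*u,1.]);return -R.T@t,v/np.linalg.norm(v)
def tri(*rp):
    A=0;b=0
    for c,v in rp:
        P=np.eye(3)-np.outer(v,v);A=A+P;b=b+P@c
    X=np.linalg.solve(A,b);return X,max(np.linalg.norm((np.eye(3)-np.outer(v,v))@(X-c)) for c,v in rp)
def proj(d,X): return cv2.projectPoints(np.array(X,float).reshape(-1,3),np.array(d["rvec"]),np.array(d["tvec"]),np.array(d["camera_matrix"]),np.array(d["distortion"]))[0].reshape(-1,2)
def lean(yaw): # cols: normal x, y sideways, z up along plate
    c,s=np.cos(yaw),np.sin(yaw);Z=np.array([[c,-s,0],[s,c,0],[0,0,1]]);a=np.pi/6
    return Z@np.array([[np.cos(a),0,-np.sin(a)],[0,1,0],[np.sin(a),0,np.cos(a)]])
E
python3 - <<'E'
from h import *
np.set_printoptions(precision=4,suppress=True)
S=env.get_image("scene");T=env.get_image("top")
s5=lambda u,v:ray(S,(140+u/5-.4,160+v/5-.4)); t5=lambda u,v:ray(T,(420+(u-400)/5-.4,240+v/5-.4))
s4=lambda u,v:ray(S,(350+u/4-.4,130+v/4-.4)); t4=lambda u,v:ray(T,(90+u/4-.4,200+(v-300)/4-.4))
pts={"TL":(s5(62,38),t5(762,442)),"TR":(s5(300,82),t5(462,342)),"BR":(s5(245,465),t5(465,128)),"BL":(s5(8,415),t5(728,225)),
"pegend":(s5(126,308),t5(666,125)),"trackR":(s4(60,287),t4(608,508)),"trackL":(s4(526,234),ray(T,(106,281))),"head":(s4(296,262),t4(339,535))}
P={}
for k,r in pts.items():
    P[k],e=tri(*r);print(k,P[k],e)
# plate, front face coords (y,z): TL is -y
tm={"TL":(.006,-.045,.13),"TR":(.006,.045,.13),"BR":(.006,.045,0),"BL":(.006,-.045,0),"pegend":(.051,0,.047)}
A=np.array([tm[k] for k in tm]);B=np.array([P[k] for k in tm])
am,bm=A.mean(0),B.mean(0);U,_,Vt=np.linalg.svd((A-am).T@(B-bm));R=Vt.T@np.diag([1,1,np.linalg.det(Vt.T@U.T)])@U.T
print("plate R\n",R,"res",np.linalg.norm((A-am)@R.T+bm-B,axis=1))
yaw=np.arctan2(R[1,0]+-R[0,1],R[0,0]+R[1,1]);L=lean(np.arctan2(-R[0,1],R[1,1]))
yp=np.arctan2(-R[0,1],R[1,1]);print("plate yaw",np.degrees(yp),"lean",np.degrees(np.arcsin(R[2,0])))
o=bm-L@am;print("origin",o,"peg",o+L@[.035,0,.047],"res",np.linalg.norm(B-(A@L.T+o),axis=1))
d=P["trackL"]-P["trackR"];yb=np.arctan2(-d[0],d[1]);Lb=lean(yb);m=(P["trackL"]+P["trackR"])/2
print("board yaw",np.degrees(yb),"mid",m,"tracklen",np.linalg.norm(d),"head in board_face",Lb.T@(P["head"]-m))
E
```

```text
TL [ 0.4802 -0.2481  0.1492] 1.6344270426902285e-05
TR [ 0.5069 -0.1631  0.147 ] 0.0005895807367884208
BR [ 0.5687 -0.1842  0.0369] 0.0004508089841561538
BL [ 0.5399 -0.2703  0.0362] 0.0001035910982989663
pegend [ 0.5686 -0.2236  0.1008] 0.008189387680063014
trackR [0.5781 0.102  0.1434] 0.0008628530155945182
trackL [0.5308 0.2954 0.1409] 0.0003110855035177823
head [0.5658 0.1952 0.1479] 0.0008684763014433523
plate R
 [[ 0.8306  0.2881 -0.4766]
 [-0.2383  0.9573  0.1634]
 [ 0.5033 -0.0222  0.8638]] res [0.0009 0.0022 0.0024 0.0026 0.0054]
plate yaw -16.751255600454733 lean 30.220685656548973
origin [ 0.5498 -0.223   0.0334] peg [ 0.5563 -0.225   0.0916] res [0.001  0.0024 0.003  0.0034 0.0056]
board yaw 13.767191946084234 mid [0.5544 0.1987 0.1421] tracklen 0.19906529149242222 head in board_face [ 0.0117 -0.0062 -0.0001]
```

Emit:
step_arm --increments '[{"x":-2.9,"y":3.0},{"x":-2.9,"y":3.0},{"x":-2.9,"y":3.0},{"x":-2.9,"y":3.0},{"x":-2.9,"y":3.0},{"x":-2.9,"y":3.0},{"x":-2.9,"y":3.0},{"x":-2.9,"y":3.0},{"x":-2.9,"y":3.0},{"x":-2.9,"y":3.0},{"x":-2.9,"y":3.0},{"x":-2.9,"y":3.0},{"x":-2.9,"y":3.0},{"x":-2.9,"y":3.0},{"x":-2.9,"y":3.0},{"x":-2.9,"y":3.0},{"x":-2.9,"y":3.0},{"x":-2.9,"y":3.0},{"x":-2.9,"y":3.0},{"x":-2.9,"y":3.0}]'

```text
invalid input at $.increments[0]: expected keys x, y, z, wx, wy, wz, gripper
```

```bash
python3 - <<'E'
from h import *
o=env.observe();print(o["position"],o["tool_rot"].round(3).tolist(),o["ft_force"])
d=env.get_image("wrist");R=cv2.Rodrigues(np.array(d["rvec"]))[0];print("cam",-R.T@np.array(d["tvec"]).ravel(),R[2])
np.savez("w0.npz",**{k:np.array(v) for k,v in d.items()})
cv2.imwrite("pics/w0.png",cv2.convertScaleAbs(d["color"],alpha=1.4))
E
```

```text
[0.18018368 0.51961756 0.4043617 ] [[0.328, 0.945, -0.0], [0.945, -0.328, -0.001], [-0.001, -0.0, -1.0]] [ 0.13177437 -0.79590148 -0.55556784]
cam [0.10379065 0.54611575 0.37344488] [ 0.29715616 -0.10405258 -0.94914239]
```

View pics/w0.png

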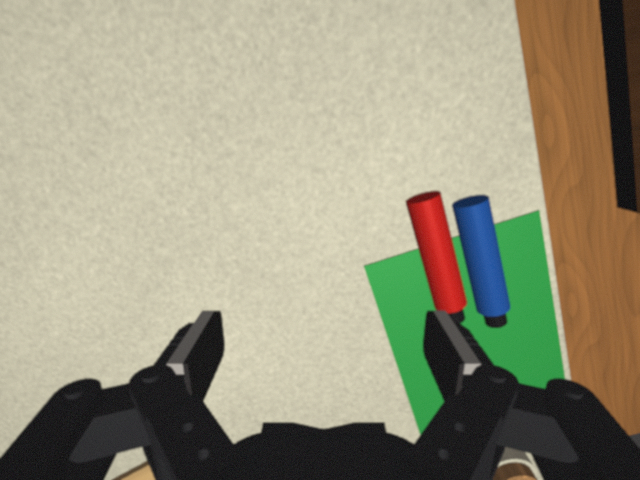

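Emit:
step_arm --increments '[{"x":-2.9,"y":3.0,"z":0,"wx":0,"wy":0,"wz":0,"gripper":8.5},{"x":-2.9,"y":3.0,"z":0,"wx":0,"wy":0,"wz":0,"gripper":8.5},{"x":-2.9,"y":3.0,"z":0,"wx":0,"wy":0,"wz":0,"gripper":8.5},{"x":-2.9,"y":3.0,"z":0,"wx":0,"wy":0,"wz":0,"gripper":8.5},{"x":-2.9,"y":3.0,"z":0,"wx":0,"wy":0,"wz":0,"gripper":8.5},{"x":-2.9,"y":3.0,"z":0,"wx":0,"wy":0,"wz":0,"gripper":8.5},{"x":-2.9,"y":3.0,"z":0,"wx":0,"wy":0,"wz":0,"gripper":8.5},{"x":-2.9,"y":3.0,"z":0,"wx":0,"wy":0,"wz":0,"gripper":8.5},{"x":-2.9,"y":3.0,"z":0,"wx":0,"wy":0,"wz":0,"gripper":8.5},{"x":-2.9,"y":3.0,"z":0,"wx":0,"wy":0,"wz":0,"gripper":8.5},{"x":-2.9,"y":3.0,"z":0,"wx":0,"wy":0,"wz":0,"gripper":8.5},{"x":-2.9,"y":3.0,"z":0,"wx":0,"wy":0,"wz":0,"gripper":8.5},{"x":-2.9,"y":3.0,"z":0,"wx":0,"wy":0,"wz":0,"gripper":8.5},{"x":-2.9,"y":3.0,"z":0,"wx":0,"wy":0,"wz":0,"gripper":8.5},{"x":-2.9,"y":3.0,"z":0,"wx":0,"wy":0,"wz":0,"gripper":8.5},{"x":-2.9,"y":3.0,"z":0,"wx":0,"wy":0,"wz":0,"gripper":8.5},{"x":-2.9,"y":3.0,"z":0,"wx":0,"wy":0,"wz":0,"gripper":8.5},{"x":-2.9,"y":3.0,"z":0,"wx":0,"wy":0,"wz":0,"gripper":8.5},{"x":-2.9,"y":3.0,"z":0,"wx":0,"wy":0,"wz":0,"gripper":8.5},{"x":-2.9,"y":3.0,"z":0,"wx":0,"wy":0,"wz":0,"gripper":8.5}]'

```text
time_s: 2.25
position: [0.5576, -0.2266, 0.4046]
tool_rot: [[0.328, 0.945, -0.0], [0.945, -0.328, 0.0], [0.0, -0.0, -1.0]]
ft_force: [0.7, 0.5, 0.1]
grip_width: 0.085
```

```bash
python3 - <<'E'
from h import *
d=env.get_image("wrist");o=env.observe();print(o["time_s"],o["position"],o["tool_rot"].round(4).tolist(),o["ft_force"])
R=cv2.Rodrigues(np.array(d["rvec"]))[0];print("cam",-R.T@np.array(d["tvec"]).ravel(),R[2])
cv2.imwrite("pics/w1.png",cv2.convertScaleAbs(d["color"],alpha=1.4))
np.savez("w1.npz",**{k:np.array(v) for k,v in d.items()})
E
```

```text
2.3 [ 0.55910066 -0.23155507  0.40348154] [[0.3311, 0.9436, 0.0004], [0.9436, -0.3311, -0.0018], [-0.0016, 0.001, -1.0]] [-4.06215022 -3.39525229 -3.22626217]
cam [ 0.48117852 -0.20006907  0.37365414] [ 0.29739046 -0.10323885 -0.94915787]
```

View pics/w1.png

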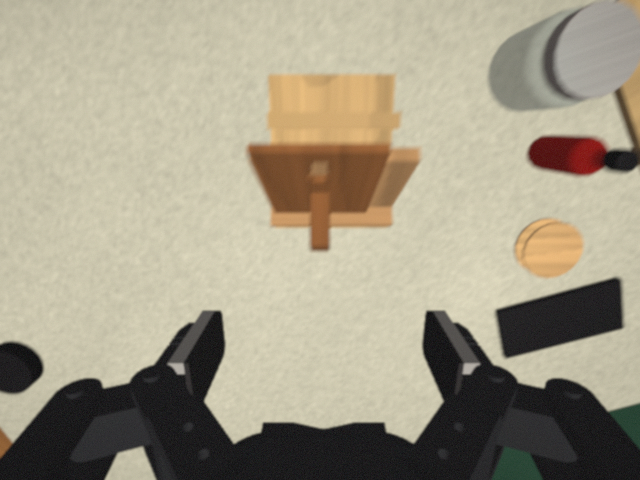

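```bash
python3 - <<'E'
from h import *
np.set_printoptions(precision=4,suppress=True)
d=env.get_image("wrist");o=env.observe();print(o["position"],o["tool_rot"].tolist(),o["ft_force"])
cv2.imwrite("pics/w2.png",d["color"])
g=d["color"].astype(int)
for v in (195,205,215,225,235,240,244,246,248,250,252,254): print(v,g[v,300:340:2].sum(1))
print(g[225:262:2,320].sum(1))
for v in (144,146,148,150): print(v,[int(g[v,c].sum()) for c in range(240,400,10)])
def at(p,z):
    c,v=ray(d,p);return c+v*(z-c[2])/v[2]
for v in (244,247,250): print(at((320,v),.111))
E
```

```text
[ 0.5582 -0.229   0.4032] [[0.3310671202720891, 0.9436069717034455, -0.0006669538208358276], [0.9436070673414945, -0.3310673735481992, -0.0003108618365751415], [-0.0005141380459708369, -0.0005264262058936482, -0.999999729268723]] [-0.9104 -0.1284 -1.3657]
195 [165 167 171 173 178 179 173 173 170 200 220 220 224 226 221 219 220 213
 206 173]
205 [168 166 163 167 184 177 175 171 174 201 216 220 222 228 223 224 213 216
 201 179]
215 [327 324 325 326 325 326 326 326 314 233 214 218 222 223 221 218 214 216
 228 303]
225 [425 421 435 439 435 433 430 425 405 272 212 214 216 222 224 218 213 211
 240 404]
235 [411 419 437 451 437 433 438 444 430 276 217 211 217 221 212 214 218 206
 236 382]
240 [427 427 431 443 438 441 434 420 414 266 179 188 180 179 184 186 182 181
 224 401]
244 [429 434 442 435 436 435 430 416 405 302 205 202 204 202 203 203 201 198
 287 409]
246 [433 437 434 430 437 436 427 424 427 410 380 376 372 374 375 373 374 371
 397 434]
248 [431 433 432 426 424 436 441 438 436 439 438 435 431 429 436 434 433 433
 432 441]
250 [426 430 430 427 425 435 441 441 433 433 439 438 427 433 434 434 436 434
 428 427]
252 [429 438 435 429 435 433 432 428 422 428 429 432 431 430 428 434 437 434
 428 422]
254 [432 444 433 428 430 438 428 423 418 420 428 430 431 439 433 425 428 434
 429 427]
[212 216 217 214 214 217 216 202 172 170 295 429 441 437 430 424 423 431
 426]
144 [420, 411, 186, 191, 189, 191, 198, 190, 187, 185, 180, 173, 172, 187, 185, 196]
146 [403, 408, 171, 162, 173, 171, 175, 168, 170, 169, 169, 158, 166, 172, 169, 178]
148 [402, 421, 173, 160, 171, 167, 179, 174, 169, 162, 172, 158, 170, 169, 172, 175]
150 [395, 423, 169, 162, 165, 176, 178, 180, 158, 162, 167, 162, 166, 181, 164, 179]
[ 0.5641 -0.2365  0.111 ]
[ 0.5664 -0.2374  0.111 ]
[ 0.5688 -0.2382  0.111 ]
```

```bash
python3 - <<'E'
from h import *
np.set_printoptions(precision=4,suppress=True)
d=env.get_image("wrist");o=env.observe();p=o["position"];print(p,o["time_s"])
g=d["color"].astype(int)
def at(p,z):
    c,v=ray(d,p);return c+v*(z-c[2])/v[2]
m=(g.sum(2)<260)
for v in (222,230,240,246): 
    r=np.where(m[v,290:360])[0]+290; print(v,r.min() if len(r) else 0,r.max() if len(r) else 0)
col=g[225:262,327].sum(1);print(col)
for v in (238,245):print(d["camera_matrix"][0],at((327.5,v),.111),at((327.5,v),.0885))
# peg axis direction from top surface: near end row 239 z=.111 , row 205?
X=at((327.5,239),.111);print("end top edge",X)
R=o["tool_rot"];yaw=np.arctan2(-R[0,0],R[1,0]);n=lean(yaw)
grip=X-n@[.016,0,.013];print(np.degrees(yaw),"grip",grip,"tool-frame offset cm",(R.T@(grip-p)*100))
S=env.get_image("scene");print(proj(S,[X,grip,grip+n@[.016,0,0]]),"expected scene end centre 165.0,221.4")
E
```

```text
[ 0.5575 -0.2269  0.4035] 2.4
222 314 335
230 316 333
240 316 333
246 316 333
[215 215 217 213 214 216 219 212 214 214 218 212 213 212 212 221 212 197
 182 167 166 176 229 332 401 431 431 437 432 434 428 432 429 438 439 441
 446]
[349.2011   0.     323.2963] [ 0.56   -0.2263  0.111 ] [ 0.5668 -0.2284  0.0885]
[349.2011   0.     323.2963] [ 0.5655 -0.2282  0.111 ] [ 0.5727 -0.2305  0.0885]
end top edge [ 0.5608 -0.2266  0.111 ]
-19.259954367761303 grip [ 0.5539 -0.2242  0.0917] tool-frame offset cm [ 0.13   -0.391  31.1781]
[[157.9729 212.3369]
 [161.8764 219.9728]
 [156.8356 220.3045]] expected scene end centre 165.0,221.4
```

Emit:
step_arm --increments '[{"x":-0.1,"y":-0.2,"z":1,"wx":0,"wy":0,"wz":0,"gripper":8.5},{"x":0,"y":0,"z":2,"wx":0,"wy":0,"wz":0,"gripper":8.5},{"x":0,"y":0,"z":2,"wx":0,"wy":0,"wz":0,"gripper":8.5},{"x":0,"y":0,"z":2,"wx":0,"wy":0,"wz":0,"gripper":8.5},{"x":0,"y":0,"z":2,"wx":0,"wy":0,"wz":0,"gripper":8.5},{"x":0,"y":0,"z":2,"wx":0,"wy":0,"wz":0,"gripper":8.5},{"x":0,"y":0,"z":1.5,"wx":0,"wy":0,"wz":0,"gripper":8.5},{"x":0,"y":0,"z":1,"wx":0,"wy":0,"wz":0,"gripper":8.5},{"x":0,"y":0,"z":1,"wx":0,"wy":0,"wz":0,"gripper":8.5},{"x":0,"y":0,"z":0.7,"wx":0,"wy":0,"wz":0,"gripper":8.5},{"x":0,"y":0,"z":0.5,"wx":0,"wy":0,"wz":0,"gripper":8.5},{"x":0,"y":0,"z":0,"wx":0,"wy":0,"wz":0,"gripper":8.5},{"x":0,"y":0,"z":0,"wx":0,"wy":0,"wz":0,"gripper":8.5}]'

```text
time_s: 3.75
position: [0.5549, -0.2253, 0.248]
tool_rot: [[0.328, 0.945, 0.001], [0.945, -0.328, -0.0], [-0.0, 0.001, -1.0]]
ft_force: [-0.3, -0.4, -0.1]
grip_width: 0.0851
```

```bash
python3 - <<'E'
from h import *
d=env.get_image("wrist");o=env.observe();print(o["time_s"],o["position"],o["ft_force"])
w=cv2.convertScaleAbs(d["color"],alpha=1.4)
s=env.get_image("scene")["color"][140:290,100:250]
s=cv2.resize(cv2.convertScaleAbs(s,alpha=1.5),(480,480),interpolation=cv2.INTER_CUBIC)
cv2.imwrite("pics/g1.png",np.hstack([w[:,160:480],s]))
E
```

```text
3.8 [ 0.55489894 -0.2253027   0.24819263] [-0.59160561 -0.3776331  -0.09311797]
```

View pics/g1.png

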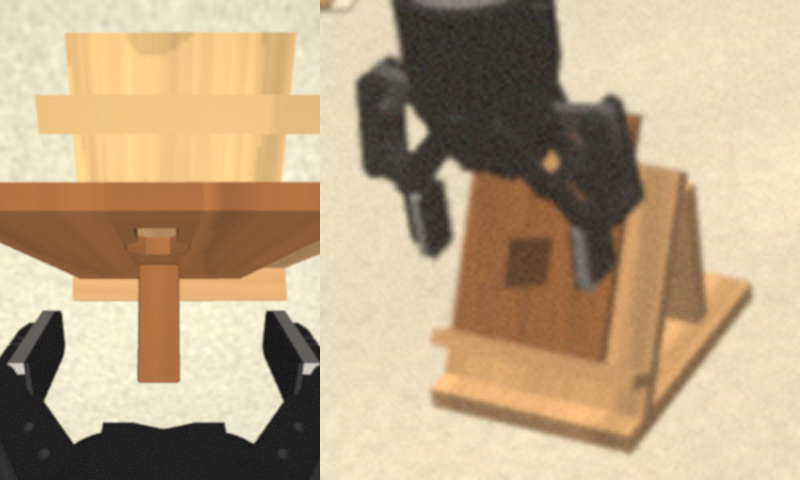

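Emit:
step_arm --increments '[{"x":-0.2,"y":0.1,"z":0.1,"wx":0,"wy":0,"wz":0,"gripper":8.5},{"x":0,"y":0,"z":0,"wx":0,"wy":0,"wz":0,"gripper":4},{"x":0,"y":0,"z":0,"wx":0,"wy":0,"wz":0,"gripper":2.4},{"x":0,"y":0,"z":0,"wx":0,"wy":0,"wz":0,"gripper":1},{"x":0,"y":0,"z":0,"wx":0,"wy":0,"wz":0,"gripper":0},{"x":0,"y":0,"z":0,"wx":0,"wy":0,"wz":0,"gripper":0},{"x":0,"y":0,"z":0,"wx":0,"wy":0,"wz":0,"gripper":0},{"x":0,"y":0,"z":0,"wx":0,"wy":0,"wz":0,"gripper":0}]' --newtons 60

```text
time_s: 4.65
position: [0.5551, -0.2274, 0.2469]
tool_rot: [[0.328, 0.945, 0.0], [0.945, -0.328, -0.0], [-0.0, 0.0, -1.0]]
ft_force: [0.3, 0.3, 2.3]
grip_width: 0.0153
```

Emit:
step_arm --increments '[{"x":0,"y":0.22,"z":-0.12,"wx":0,"wy":0,"wz":0,"gripper":0},{"x":0,"y":0.43,"z":-0.25,"wx":0,"wy":0,"wz":0,"gripper":0},{"x":0,"y":0.43,"z":-0.25,"wx":0,"wy":0,"wz":0,"gripper":0},{"x":0,"y":0.43,"z":-0.25,"wx":0,"wy":0,"wz":0,"gripper":0},{"x":0,"y":0.43,"z":-0.25,"wx":0,"wy":0,"wz":0,"gripper":0},{"x":0,"y":0.43,"z":-0.25,"wx":0,"wy":0,"wz":0,"gripper":0},{"x":0,"y":0.43,"z":-0.25,"wx":0,"wy":0,"wz":0,"gripper":0},{"x":0,"y":0.43,"z":-0.25,"wx":0,"wy":0,"wz":0,"gripper":0},{"x":0,"y":0.43,"z":-0.25,"wx":0,"wy":0,"wz":0,"gripper":0},{"x":0,"y":0.3,"z":-0.5,"wx":0,"wy":0,"wz":0,"gripper":0},{"x":0,"y":0,"z":-1,"wx":0,"wy":0,"wz":0,"gripper":0},{"x":0,"y":0,"z":-2,"wx":0,"wy":0,"wz":0,"gripper":0},{"x":0,"y":0,"z":-2,"wx":0,"wy":0,"wz":0,"gripper":0},{"x":0,"y":0,"z":-2,"wx":0,"wy":0,"wz":0,"gripper":0},{"x":0,"y":0,"z":-2,"wx":0,"wy":0,"wz":0,"gripper":0},{"x":0,"y":0,"z":-2,"wx":0,"wy":0,"wz":0,"gripper":0},{"x":0,"y":0,"z":-1,"wx":0,"wy":0,"wz":0,"gripper":0},{"x":0,"y":0,"z":-0.5,"wx":0,"wy":0,"wz":0,"gripper":0}]'

```text
time_s: 6.45
position: [0.5924, -0.2403, 0.3992]
tool_rot: [[0.328, 0.945, 0.001], [0.945, -0.328, -0.001], [-0.0, 0.002, -1.0]]
ft_force: [0.5, -0.6, -1.6]
grip_width: 0.0153
```

```bash
python3 - <<'E'
from h import *
d=env.get_image("wrist");o=env.observe();print(o["time_s"],o["position"],o["tool_rot"].round(3).tolist(),o["ft_force"],o["grip_width"])
w=cv2.convertScaleAbs(d["color"],alpha=1.4)
cv2.imwrite("pics/g2.png",w)
E
```

```text
6.5 [ 0.59239679 -0.24032811  0.3991594 ] [[0.328, 0.945, 0.001], [0.945, -0.328, -0.001], [-0.0, 0.001, -1.0]] [ 0.81553924  0.24785334 -1.34681233] 0.015330762182909604
```

View pics/g2.png

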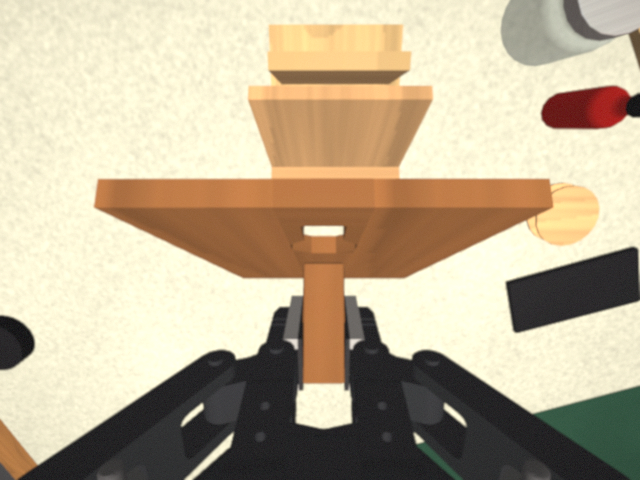

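```bash
cat >> h.py <<'E'
TG=np.array([[0,1,0],[1,0,0],[0,0,-1.]]) # nominal tool axes at yaw 0: x->y, y->x(fwd), z->down
def tool(yaw):
    c,s=np.cos(yaw),np.sin(yaw);return np.array([[c,-s,0],[s,c,0],[0,0,1]])@TG
OFF=np.array([0.,0.,0.]) # extra keyhole offset in plate axes
def kh(o=None):
    o=o or env.observe();R=o["tool_rot"];P=R@TG.T@lean(0)
    return o["position"]+.155*R[:,2]-P@([.035,0,-.043]-OFF),P
E
python3 - <<'E'
from h import *
np.set_printoptions(precision=4,suppress=True)
d=env.get_image("wrist");o=env.observe()
k,P=kh(o);print("keyhole",k)
c=[[.006,-.045,.04],[.006,.045,.04],[0,-.045,.04],[0,.045,.04],[.051,-.008,-.03],[.051,.008,-.03],[.006,-.045,-.09],[.006,.045,-.09],[.006,0,.0255]]
print(proj(d,k+np.array(c)@P.T))
yb=np.radians(13.8);L=lean(yb);m=np.array([.5544,.1987,.1421])
for x in(.06,.03,.013):
    t=m+L@[x,-.0062,0]+L@[.035,0,-.043]+[0,0,.155]
    print(x,"TCP",t,"delta tool now cm",o["tool_rot"].T@(t-o["position"])*100)
print(np.degrees(np.arctan2(-o["tool_rot"][0,0],o["tool_rot"][1,0])))
E
```

```text
keyhole [ 0.5435 -0.2234  0.2629]
[[ 95.0828 204.2051]
 [551.5427 203.9131]
 [ 99.0162 175.6029]
 [547.5767 175.3012]
 [301.6638 380.6951]
 [345.2014 380.6761]
 [243.2685 276.3837]
 [403.5459 276.2945]
 [323.2915 223.0488]]
0.06 TCP [0.6567 0.2174 0.3074] delta tool now cm [45.3572 -8.9362  9.0718]
0.03 TCP [0.6314 0.2112 0.2924] delta tool now cm [ 43.9451 -11.1174  10.5711]
0.013 TCP [0.6171 0.2077 0.2839] delta tool now cm [ 43.1449 -12.3535  11.4208]
-19.126431797634602
```

Emit:
step_arm --increments '[{"x":1.36,"y":-0.27,"z":0,"wx":0,"wy":0,"wz":0,"gripper":0},{"x":3.2,"y":-0.63,"z":0,"wx":0,"wy":0,"wz":0,"gripper":0},{"x":3.2,"y":-0.63,"z":0,"wx":0,"wy":0,"wz":0,"gripper":0},{"x":3.2,"y":-0.63,"z":0,"wx":0,"wy":0,"wz":0,"gripper":0},{"x":3.2,"y":-0.63,"z":0,"wx":0,"wy":0,"wz":0,"gripper":0},{"x":3.2,"y":-0.63,"z":0,"wx":0,"wy":0,"wz":0,"gripper":0},{"x":3.2,"y":-0.63,"z":0,"wx":0,"wy":0,"wz":0,"gripper":0},{"x":3.2,"y":-0.63,"z":0,"wx":0,"wy":0,"wz":0,"gripper":0},{"x":3.2,"y":-0.63,"z":0,"wx":0,"wy":0,"wz":0,"gripper":0},{"x":3.2,"y":-0.63,"z":0,"wx":0,"wy":0,"wz":0,"gripper":0},{"x":3.2,"y":-0.63,"z":0,"wx":0,"wy":0,"wz":0,"gripper":0},{"x":3.2,"y":-0.63,"z":0,"wx":0,"wy":0,"wz":0,"gripper":0},{"x":3.2,"y":-0.63,"z":0,"wx":0,"wy":0,"wz":0,"gripper":0},{"x":3.2,"y":-0.63,"z":0,"wx":0,"wy":0,"wz":0,"gripper":0},{"x":1.6,"y":-0.32,"z":0,"wx":0,"wy":0,"wz":0,"gripper":0},{"x":0.8,"y":-0.16,"z":0,"wx":0,"wy":0,"wz":0,"gripper":0},{"x":0,"y":0,"z":0,"wx":0,"wy":0,"wz":-0.1435,"gripper":0},{"x":0,"y":0,"z":0,"wx":0,"wy":0,"wz":-0.1435,"gripper":0},{"x":0,"y":0,"z":0,"wx":0,"wy":0,"wz":-0.1435,"gripper":0},{"x":0,"y":0,"z":0,"wx":0,"wy":0,"wz":-0.1435,"gripper":0}]'

```text
time_s: 8.55
position: [0.6567, 0.2165, 0.3976]
tool_rot: [[-0.242, 0.97, -0.001], [0.97, 0.242, -0.0], [-0.0, -0.001, -1.0]]
ft_force: [-0.1, 0.4, -1.7]
grip_width: 0.0152
```

Emit:
step_arm --increments '[{"x":0,"y":0,"z":1,"wx":0,"wy":0,"wz":0,"gripper":0},{"x":0,"y":0,"z":1.5,"wx":0,"wy":0,"wz":0,"gripper":0},{"x":0,"y":0,"z":1.5,"wx":0,"wy":0,"wz":0,"gripper":0},{"x":0,"y":0,"z":1.5,"wx":0,"wy":0,"wz":0,"gripper":0},{"x":0,"y":0,"z":1.5,"wx":0,"wy":0,"wz":0,"gripper":0},{"x":0,"y":0,"z":1,"wx":0,"wy":0,"wz":0,"gripper":0},{"x":0,"y":0,"z":0.7,"wx":0,"wy":0,"wz":0,"gripper":0},{"x":0,"y":0,"z":0.4,"wx":0,"wy":0,"wz":0,"gripper":0},{"x":0,"y":0,"z":0,"wx":0,"wy":0,"wz":0,"gripper":0},{"x":0,"y":0,"z":0,"wx":0,"wy":0,"wz":0,"gripper":0},{"x":0,"y":0,"z":0,"wx":0,"wy":0,"wz":0,"gripper":0}]'

```text
time_s: 9.65
position: [0.6567, 0.2175, 0.3076]
tool_rot: [[-0.238, 0.971, 0.001], [0.971, 0.238, 0.0], [-0.0, 0.001, -1.0]]
ft_force: [-0.5, -1.1, -0.6]
grip_width: 0.0154
```

```bash
python3 - <<'E'
from h import *
np.set_printoptions(precision=4,suppress=True)
d=env.get_image("wrist");o=env.observe();print(o["time_s"],o["position"],o["ft_force"],o["grip_width"],np.degrees(np.arctan2(-o["tool_rot"][0,0],o["tool_rot"][1,0])))
L=lean(np.radians(13.8));m=np.array([.5544,.1987,.1421]);k,P=kh(o);print("keyhole in board",L.T@(k-m))
w=cv2.convertScaleAbs(d["color"],alpha=1.4)
np.savez("b1.npz",**{k:np.array(v) for k,v in d.items()})
cv2.imwrite("pics/b1.png",w)
E
```

```text
9.7 [0.6567 0.2174 0.3075] [-1.0464  0.2066 -1.2177] 0.015547641350385007 13.755491689457479
keyhole in board [ 0.0602 -0.0062 -0.    ]
```

View pics/b1.png

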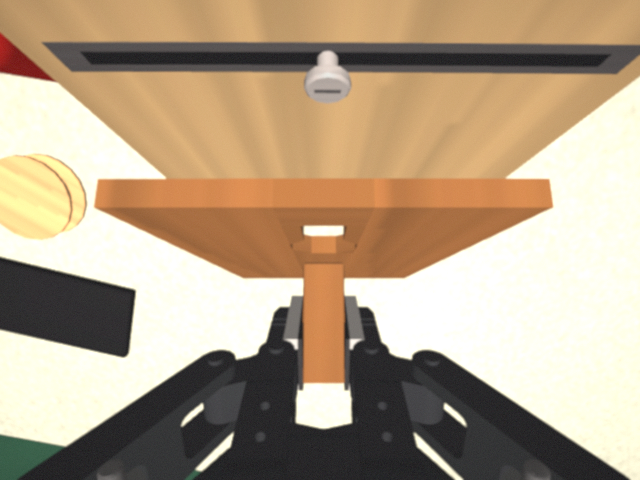

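```bash
python3 - <<'E'
from h import *
from scipy.optimize import least_squares
np.set_printoptions(precision=4,suppress=True)
w=dict(np.load("b1.npz"));S=env.get_image("scene");T=env.get_image("top")
g=cv2.cvtColor(w["color"],cv2.COLOR_BGR2GRAY)
for c in (100,200,290,400,500,580): print(c,g[36:80:1,c].tolist()[::2])
W_=dict(tR=(58.5,57),tL=(627,59),head=(328,84))
obs=[(w,W_,.125/349),(S,dict(tR=(364.6,201.3),tL=(481.1,188.1),head=(423.6,195.1)),1.0/617),(T,dict(tR=(241.6,251.6),tL=(106,281),head=(174.4,258.35)),.83/602)]
def pts(p):
    L=lean(p[3]);m=p[:3];return dict(tR=m+L@[0,-p[5],0],tL=m+L@[0,p[5],0],head=m+L@[.013,p[4],0])
def f(p,sel):
    q=pts(p);r=[]
    for i in sel:
        d,o,s=obs[i];
        for k in o: r+=list((proj(d,q[k])[0]-o[k])*s*1000)
    return np.array(r)
p0=[.5544,.1987,.1421,np.radians(13.8),-.006,.0995]
for sel in([0,1,2],[1,2],[0,1],[0,2],[0]):
    s=least_squares(f,p0,args=(sel,),x_scale=.01);p=s.x;print(sel,p[:3],np.degrees(p[3]),p[4:],"res mm",s.fun.round(1))
    L=lean(p[3]);k,P=kh();print("   keyhole in board rel screw",L.T@(k-p[:3])-[0,p[4],0])
E
```

```text
100 [123, 125, 121, 86, 59, 59, 59, 57, 36, 29, 28, 27, 24, 25, 42, 58, 57, 63, 107, 118, 120, 118]
200 [117, 117, 117, 86, 59, 61, 60, 57, 37, 29, 29, 22, 27, 24, 43, 59, 59, 67, 109, 126, 126, 126]
290 [115, 115, 115, 86, 60, 60, 62, 60, 41, 28, 24, 26, 29, 26, 45, 60, 60, 65, 100, 117, 116, 117]
400 [125, 126, 123, 106, 65, 59, 61, 60, 48, 24, 23, 25, 28, 26, 32, 58, 60, 62, 91, 119, 117, 117]
500 [120, 120, 122, 115, 74, 58, 58, 58, 54, 23, 28, 25, 29, 24, 26, 49, 59, 58, 73, 112, 120, 121]
580 [119, 119, 122, 118, 89, 58, 57, 57, 56, 40, 25, 25, 26, 29, 26, 39, 59, 59, 62, 109, 125, 124]
[0, 1, 2] [0.5536 0.1989 0.1414] 13.539360478212961 [-0.006   0.0992] res mm [-0.7 -0.6 -0.2 -0.6 -1.1  1.7  1.1  1.1  0.2 -0.6  1.5  0.   0.6  1.4
  0.2  0.4  0.2 -0.1]
   keyhole in board rel screw [ 0.0611 -0.0003  0.0001]
[1, 2] [0.5541 0.1986 0.142 ] 13.523618556527945 [-0.0064  0.0992] res mm [ 0.8  0.8  0.2 -0.9  0.9 -0.2  0.9  0.9  0.3 -0.1  0.8 -0.6]
   keyhole in board rel screw [ 0.0604  0.0005 -0.0002]
[0, 1] [0.5531 0.1988 0.1409] 13.37540713762012 [-0.006   0.0993] res mm [-0.6 -1.5 -0.3 -0.8 -1.1  1.1  0.7  1.1  0.3 -0.4  1.3  0.1]
   keyhole in board rel screw [ 0.0618 -0.0002  0.0003]
[0, 2] [0.5537 0.1992 0.1413] 13.666229281606794 [-0.0056  0.0991] res mm [-0.1 -0.1 -0.  -0.6 -0.4  1.9  0.1  1.1  0.1  0.5 -0.5 -0.1]
   keyhole in board rel screw [ 0.0609 -0.0011  0.0003]
[0] [0.5484 0.1997 0.1098] 13.548210618131414 [-0.0065  0.1222] res mm [ 0. -0. -0. -0.  0. -0.]
   keyhole in board rel screw [ 0.0811 -0.0018  0.025 ]
```

Emit:
step_arm --increments '[{"x":0.11,"y":-0.17,"z":0.1,"wx":0,"wy":0,"wz":0.004,"gripper":0},{"x":0,"y":-0.52,"z":0.3,"wx":0,"wy":0,"wz":0,"gripper":0},{"x":0,"y":-0.52,"z":0.3,"wx":0,"wy":0,"wz":0,"gripper":0},{"x":0,"y":-0.52,"z":0.3,"wx":0,"wy":0,"wz":0,"gripper":0},{"x":0,"y":-0.52,"z":0.3,"wx":0,"wy":0,"wz":0,"gripper":0},{"x":0,"y":-0.52,"z":0.3,"wx":0,"wy":0,"wz":0,"gripper":0},{"x":0,"y":-0.26,"z":0.15,"wx":0,"wy":0,"wz":0,"gripper":0},{"x":0,"y":-0.26,"z":0.15,"wx":0,"wy":0,"wz":0,"gripper":0},{"x":0,"y":-0.17,"z":0.1,"wx":0,"wy":0,"wz":0,"gripper":0},{"x":0,"y":0,"z":0,"wx":0,"wy":0,"wz":0,"gripper":0},{"x":0,"y":0,"z":0,"wx":0,"wy":0,"wz":0,"gripper":0},{"x":0,"y":0,"z":0,"wx":0,"wy":0,"wz":0,"gripper":0}]'

```text
time_s: 11.0
position: [0.6229, 0.2104, 0.287]
tool_rot: [[-0.234, 0.972, 0.0], [0.972, 0.234, 0.0], [-0.0, 0.0, -1.0]]
ft_force: [0.3, 0.1, -1.5]
grip_width: 0.0152
```

```bash
cat > st.py <<'E'
from h import *
np.set_printoptions(precision=4,suppress=True)
def st():
    o=env.observe();k,P=kh(o);L=lean(np.radians(13.54));m=np.array([.5536,.1989,.1414])
    print("t",o["time_s"],"keyhole rel screw mm",(L.T@(k-m)-[0,-.0055,0])*1000,"F board axes",L.T@o["ft_force"],"torque",o["wrist_torque"],"grip",o["grip_width"],"yaw",np.degrees(np.arctan2(-o["tool_rot"][0,0],o["tool_rot"][1,0])))
if __name__=="__main__": st()
E
python3 - <<'E'
from st import *
st()
d=env.get_image("wrist");s=env.get_image("scene")["color"][120:300,330:510]
w=cv2.convertScaleAbs(d["color"][40:280,160:480],alpha=1.4)
s=cv2.resize(cv2.convertScaleAbs(s,alpha=1.5),(360,360),interpolation=cv2.INTER_CUBIC)
w=cv2.resize(w,(432,324),interpolation=cv2.INTER_CUBIC);w=cv2.copyMakeBorder(w,0,36,0,0,cv2.BORDER_CONSTANT)
cv2.imwrite("pics/b2.png",np.hstack([w,s]))
E
```

```text
t 11.0 keyhole rel screw mm [20.993   0.4604 -0.2411] F board axes [-0.4605  0.0322 -1.4796] torque [ 0.0373 -0.0012 -0.0133] grip 0.015151726825518127 yaw 13.532140372914736
```

View pics/b2.png

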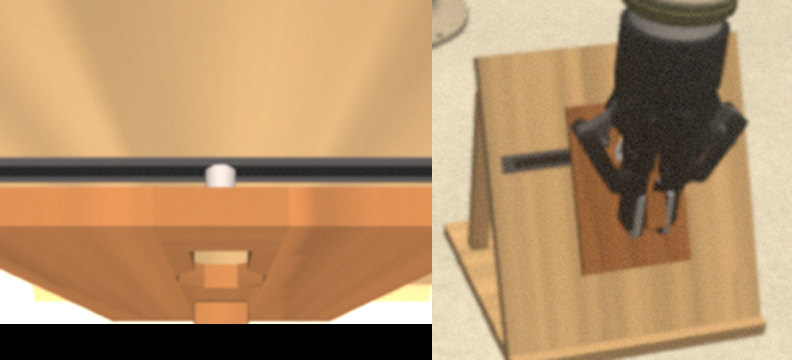

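Emit:
step_arm --increments '[{"x":0,"y":-0.173,"z":0.1,"wx":0,"wy":0,"wz":0,"gripper":0},{"x":0,"y":-0.173,"z":0.1,"wx":0,"wy":0,"wz":0,"gripper":0},{"x":0,"y":-0.173,"z":0.1,"wx":0,"wy":0,"wz":0,"gripper":0},{"x":0,"y":-0.087,"z":0.05,"wx":0,"wy":0,"wz":0,"gripper":0},{"x":0,"y":-0.087,"z":0.05,"wx":0,"wy":0,"wz":0,"gripper":0},{"x":0,"y":0,"z":0,"wx":0,"wy":0,"wz":0,"gripper":0},{"x":0,"y":0,"z":0,"wx":0,"wy":0,"wz":0,"gripper":0}]'

```text
time_s: 11.8
position: [0.6161, 0.2088, 0.2829]
tool_rot: [[-0.234, 0.972, 0.0], [0.972, 0.234, 0.0], [0.0, 0.0, -1.0]]
ft_force: [0.4, -0.7, -2.1]
grip_width: 0.0151
```

```bash
python3 st.py
```

```text
t 11.8 keyhole rel screw mm [12.8698  0.4945 -0.1746] F board axes [-0.8502 -0.7676 -1.9809] torque [ 0.0144 -0.0673 -0.0378] grip 0.015149797718447908 yaw 13.530979212164674
```

Emit:
step_arm --increments '[{"x":0,"y":-0.087,"z":0.05,"wx":0,"wy":0,"wz":0,"gripper":0},{"x":0,"y":-0.087,"z":0.05,"wx":0,"wy":0,"wz":0,"gripper":0},{"x":0,"y":0,"z":0,"wx":0,"wy":0,"wz":0,"gripper":0}]'

```text
time_s: 12.1
position: [0.6142, 0.2084, 0.2818]
tool_rot: [[-0.234, 0.972, -0.0], [0.972, 0.234, -0.0], [-0.0, -0.0, -1.0]]
ft_force: [-0.2, -0.6, -1.5]
grip_width: 0.0149
```

```bash
python3 st.py
```

```text
t 12.1 keyhole rel screw mm [10.672   0.5127 -0.1622] F board axes [-1.0704 -0.5412 -1.0926] torque [-0.0239 -0.0555 -0.0219] grip 0.014856821009878889 yaw 13.53584736540858
```

Emit:
step_arm --increments '[{"x":0,"y":-0.087,"z":0.05,"wx":0,"wy":0,"wz":0,"gripper":0},{"x":0,"y":-0.087,"z":0.05,"wx":0,"wy":0,"wz":0,"gripper":0},{"x":0,"y":0,"z":0,"wx":0,"wy":0,"wz":0,"gripper":0}]'

```text
time_s: 12.4
position: [0.6125, 0.2079, 0.2808]
tool_rot: [[-0.234, 0.972, -0.0], [0.972, 0.234, -0.0], [0.0, -0.0, -1.0]]
ft_force: [0.4, 0.9, -1.9]
grip_width: 0.0154
```

```bash
python3 st.py
```

```text
t 12.4 keyhole rel screw mm [ 8.6616  0.507  -0.1578] F board axes [-0.4151  0.8172 -1.9899] torque [-0.0112 -0.0394  0.0435] grip 0.015374943480375896 yaw 13.53376465699282
```

Emit:
step_arm --increments '[{"x":0,"y":-0.087,"z":0.05,"wx":0,"wy":0,"wz":0,"gripper":0},{"x":0,"y":-0.087,"z":0.05,"wx":0,"wy":0,"wz":0,"gripper":0},{"x":0,"y":-0.087,"z":0.05,"wx":0,"wy":0,"wz":0,"gripper":0},{"x":0,"y":-0.087,"z":0.05,"wx":0,"wy":0,"wz":0,"gripper":0},{"x":0,"y":0,"z":0,"wx":0,"wy":0,"wz":0,"gripper":0}]'

```text
time_s: 12.9
position: [0.6092, 0.2071, 0.2789]
tool_rot: [[-0.234, 0.972, -0.0], [0.972, 0.234, -0.0], [0.0, -0.0, -1.0]]
ft_force: [-0.5, 1.1, -1.9]
grip_width: 0.0153
```

```bash
python3 st.py
```

```text
t 12.9 keyhole rel screw mm [ 4.6624  0.51   -0.1455] F board axes [-1.1981  1.1616 -1.5166] torque [-0.02   -0.029  -0.0349] grip 0.015273634847653273 yaw 13.53320045779842
```

Emit:
step_arm --increments '[{"x":0,"y":-0.087,"z":0.05,"wx":0,"wy":0,"wz":0,"gripper":0},{"x":0,"y":-0.087,"z":0.05,"wx":0,"wy":0,"wz":0,"gripper":0},{"x":0,"y":-0.087,"z":0.05,"wx":0,"wy":0,"wz":0,"gripper":0},{"x":0,"y":0,"z":0,"wx":0,"wy":0,"wz":0,"gripper":0}]'

```text
time_s: 13.3
position: [0.6066, 0.2065, 0.2774]
tool_rot: [[-0.234, 0.972, -0.0], [0.972, 0.234, -0.0], [0.0, -0.0, -1.0]]
ft_force: [-0.6, -0.2, -0.9]
grip_width: 0.0152
```

```bash
python3 st.py
```

```text
t 13.3 keyhole rel screw mm [ 1.6439  0.4833 -0.1324] F board axes [-0.9603 -0.0659 -0.4654] torque [-0.0036 -0.0159 -0.0009] grip 0.015234830557561132 yaw 13.53110439902846
```

Emit:
step_arm --increments '[{"x":0,"y":-0.087,"z":0.05,"wx":0,"wy":0,"wz":0,"gripper":0},{"x":0,"y":-0.043,"z":0.025,"wx":0,"wy":0,"wz":0,"gripper":0},{"x":0,"y":0,"z":0,"wx":0,"wy":0,"wz":0,"gripper":0}]'

```text
time_s: 13.6
position: [0.6056, 0.2062, 0.2768]
tool_rot: [[-0.234, 0.972, 0.001], [0.972, 0.234, 0.0], [-0.0, 0.001, -1.0]]
ft_force: [1.0, 0.7, -1.5]
grip_width: 0.0147
```

```bash
python3 st.py
```

```text
t 13.6 keyhole rel screw mm [ 0.5015  0.4716 -0.155 ] F board axes [ 0.2723  0.4088 -1.8592] torque [ 0.0304 -0.1543 -0.0413] grip 0.014659651790905661 yaw 13.52989454664464
```

Emit:
step_arm --increments '[{"x":0,"y":-0.043,"z":0.025,"wx":0,"wy":0,"wz":0,"gripper":0},{"x":0,"y":0,"z":0,"wx":0,"wy":0,"wz":0,"gripper":0},{"x":0,"y":0,"z":0,"wx":0,"wy":0,"wz":0,"gripper":0}]'

```text
time_s: 13.9
position: [0.6053, 0.2062, 0.2767]
tool_rot: [[-0.234, 0.972, 0.001], [0.972, 0.234, 0.0], [-0.0, 0.002, -1.0]]
ft_force: [5.4, 1.3, -1.2]
grip_width: 0.0153
```

```bash
python3 st.py
```

```text
t 13.9 keyhole rel screw mm [ 0.3302  0.4432 -0.2364] F board axes [ 4.2076  0.0257 -3.8333] torque [ 0.154  -0.5436 -0.0577] grip 0.015270461034881215 yaw 13.528090673696516
```

Emit:
step_arm --increments '[{"x":0,"y":0.1,"z":0.173,"wx":0,"wy":0,"wz":0,"gripper":0},{"x":0,"y":0.1,"z":0.173,"wx":0,"wy":0,"wz":0,"gripper":0},{"x":0,"y":0.1,"z":0.173,"wx":0,"wy":0,"wz":0,"gripper":0},{"x":0,"y":0,"z":0,"wx":0,"wy":0,"wz":0,"gripper":0}]'

```text
time_s: 14.3
position: [0.6083, 0.2069, 0.2714]
tool_rot: [[-0.234, 0.972, 0.001], [0.972, 0.234, 0.0], [-0.0, 0.001, -1.0]]
ft_force: [5.8, 1.8, 3.8]
grip_width: 0.015
```

```bash
python3 st.py
```

```text
t 14.3 keyhole rel screw mm [ 0.3285  0.4333 -6.3429] F board axes [7.1511 0.4006 0.2711] torque [ 0.1292 -0.635  -0.004 ] grip 0.014997442347313037 yaw 13.531131012711096
```

Emit:
step_arm --increments '[{"x":0,"y":0.1,"z":0.173,"wx":0,"wy":0,"wz":0,"gripper":0},{"x":0,"y":0.1,"z":0.173,"wx":0,"wy":0,"wz":0,"gripper":0},{"x":0,"y":0.1,"z":0.173,"wx":0,"wy":0,"wz":0,"gripper":0},{"x":0,"y":0.1,"z":0.173,"wx":0,"wy":0,"wz":0,"gripper":0},{"x":0,"y":0,"z":0,"wx":0,"wy":0,"wz":0,"gripper":0}]'

```text
time_s: 14.8
position: [0.6122, 0.2078, 0.2645]
tool_rot: [[-0.234, 0.972, 0.002], [0.972, 0.234, 0.0], [-0.0, 0.002, -1.0]]
ft_force: [5.1, 1.8, 4.4]
grip_width: 0.0152
```

```bash
python3 st.py
```

```text
t 14.8 keyhole rel screw mm [  0.369    0.435  -14.3355] F board axes [6.9037 0.5836 1.0964] torque [ 0.154  -0.6654  0.0128] grip 0.015199520764194948 yaw 13.533250490317887
```

Emit:
step_arm --increments '[{"x":0,"y":0.1,"z":0.173,"wx":0,"wy":0,"wz":0,"gripper":0},{"x":0,"y":0.1,"z":0.173,"wx":0,"wy":0,"wz":0,"gripper":0},{"x":0,"y":0.05,"z":0.087,"wx":0,"wy":0,"wz":0,"gripper":0},{"x":0,"y":0,"z":0,"wx":0,"wy":0,"wz":0,"gripper":0}]'

```text
time_s: 15.2
position: [0.6146, 0.2084, 0.2603]
tool_rot: [[-0.234, 0.972, 0.002], [0.972, 0.234, 0.0], [-0.0, 0.002, -1.0]]
ft_force: [4.7, 1.0, 4.3]
grip_width: 0.0152
```

```bash
python3 st.py
```

```text
t 15.2 keyhole rel screw mm [  0.3619   0.4346 -19.2385] F board axes [ 6.3348 -0.1285  1.3337] torque [ 0.0782 -0.6299 -0.0497] grip 0.01520854725594903 yaw 13.530339297035917
```

Now in 1 mm steps until it stops.

Emit:
step_arm --increments '[{"x":0,"y":0.05,"z":0.087,"wx":0,"wy":0,"wz":0,"gripper":0},{"x":0,"y":0.05,"z":0.087,"wx":0,"wy":0,"wz":0,"gripper":0},{"x":0,"y":0,"z":0,"wx":0,"wy":0,"wz":0,"gripper":0},{"x":0,"y":0,"z":0,"wx":0,"wy":0,"wz":0,"gripper":0}]'

```text
time_s: 15.6
position: [0.6155, 0.2086, 0.2586]
tool_rot: [[-0.234, 0.972, 0.001], [0.972, 0.234, 0.0], [-0.0, 0.001, -1.0]]
ft_force: [4.7, 1.4, 5.6]
grip_width: 0.0154
```

```bash
python3 st.py
```

```text
t 15.6 keyhole rel screw mm [  0.3353   0.4363 -21.1648] F board axes [7.0908 0.2852 2.4055] torque [ 0.1088 -0.5554 -0.008 ] grip 0.015397073509180959 yaw 13.532572174289292
```

Emit:
step_arm --increments '[{"x":0,"y":0.025,"z":0.043,"wx":0,"wy":0,"wz":0,"gripper":0},{"x":0,"y":0.025,"z":0.043,"wx":0,"wy":0,"wz":0,"gripper":0},{"x":0,"y":0,"z":0,"wx":0,"wy":0,"wz":0,"gripper":0},{"x":0,"y":0,"z":0,"wx":0,"wy":0,"wz":0,"gripper":0}]'

```text
time_s: 16.0
position: [0.6159, 0.2087, 0.2579]
tool_rot: [[-0.234, 0.972, 0.001], [0.972, 0.234, 0.0], [-0.0, 0.001, -1.0]]
ft_force: [4.5, 2.1, 6.0]
grip_width: 0.0155
```

```bash
python3 st.py
```

```text
t 16.0 keyhole rel screw mm [  0.3444   0.4528 -21.9451] F board axes [7.1681 1.0086 2.7688] torque [ 0.1404 -0.4556 -0.0633] grip 0.015473380954863284 yaw 13.532030225071479
```

Emit:
step_arm --increments '[{"x":0,"y":0.025,"z":0.043,"wx":0,"wy":0,"wz":0,"gripper":0},{"x":0,"y":0.025,"z":0.043,"wx":0,"wy":0,"wz":0,"gripper":0},{"x":0,"y":0,"z":0,"wx":0,"wy":0,"wz":0,"gripper":0},{"x":0,"y":0,"z":0,"wx":0,"wy":0,"wz":0,"gripper":0}]'

```text
time_s: 16.4
position: [0.6162, 0.2088, 0.2576]
tool_rot: [[-0.234, 0.972, 0.001], [0.972, 0.234, -0.0], [-0.0, 0.001, -1.0]]
ft_force: [-0.1, -0.2, 12.2]
grip_width: 0.0152
```

```bash
python3 st.py
```

```text
t 16.4 keyhole rel screw mm [  0.3619   0.4497 -22.234 ] F board axes [ 6.0233 -0.1672 10.6254] torque [-0.0328  0.0796 -0.0275] grip 0.015179246168397668 yaw 13.532618380681043
```

Emit:
step_arm --increments '[{"x":0,"y":-0.02,"z":-0.035,"wx":0,"wy":0,"wz":0,"gripper":0},{"x":0,"y":0,"z":0,"wx":0,"wy":0,"wz":0,"gripper":2},{"x":0,"y":0,"z":0,"wx":0,"wy":0,"wz":0,"gripper":3},{"x":0,"y":0,"z":0,"wx":0,"wy":0,"wz":0,"gripper":5},{"x":0,"y":0,"z":0,"wx":0,"wy":0,"wz":0,"gripper":6},{"x":0,"y":0,"z":0,"wx":0,"wy":0,"wz":0,"gripper":6},{"x":0,"y":0,"z":0,"wx":0,"wy":0,"wz":0,"gripper":6}]'

```text
time_s: 17.1
position: [0.616, 0.2088, 0.2567]
tool_rot: [[-0.234, 0.972, -0.0], [0.972, 0.234, -0.0], [0.0, -0.0, -1.0]]
ft_force: [-0.3, 0.0, -0.5]
grip_width: 0.0599
```

Emit:
step_arm --increments '[{"x":0,"y":0,"z":-0.5,"wx":0,"wy":0,"wz":0,"gripper":6},{"x":0,"y":0,"z":-1,"wx":0,"wy":0,"wz":0,"gripper":6},{"x":0,"y":0,"z":-1,"wx":0,"wy":0,"wz":0,"gripper":6},{"x":0,"y":0,"z":-2,"wx":0,"wy":0,"wz":0,"gripper":6},{"x":0,"y":0,"z":-2,"wx":0,"wy":0,"wz":0,"gripper":6},{"x":0,"y":0,"z":-2,"wx":0,"wy":0,"wz":0,"gripper":6},{"x":0,"y":0,"z":-2,"wx":0,"wy":0,"wz":0,"gripper":6},{"x":0,"y":0,"z":-2,"wx":0,"wy":0,"wz":0,"gripper":6},{"x":0,"y":0,"z":-1,"wx":0,"wy":0,"wz":0,"gripper":6},{"x":0,"y":0,"z":0,"wx":0,"wy":0,"wz":0,"gripper":6}]'

```text
time_s: 18.1
position: [0.6159, 0.2088, 0.3938]
tool_rot: [[-0.234, 0.972, 0.003], [0.972, 0.234, 0.0], [-0.0, 0.003, -1.0]]
ft_force: [0.3, -0.8, -1.0]
grip_width: 0.0601
```

```bash
python3 - <<'E'
from st import *
st()
d=env.get_image("wrist");S=env.get_image("scene");s=S["color"][120:300,330:510]
w=cv2.convertScaleAbs(d["color"],alpha=1.4)
s=cv2.resize(cv2.convertScaleAbs(s,alpha=1.5),(360,360),interpolation=cv2.INTER_CUBIC)
w=cv2.resize(w,(432,324),interpolation=cv2.INTER_CUBIC);w=cv2.copyMakeBorder(w,0,36,0,0,cv2.BORDER_CONSTANT)
cv2.imwrite("pics/f.png",np.hstack([w,s]))
m=np.array([.5536,.1989,.1414]);L=lean(np.radians(13.54))
q=proj(S,m+np.array([[.006,-.0505,.018],[.006,.0395,.018],[.006,.0395,-.112],[.006,-.0505,-.112]])@L.T)
print("expected plate corners in right half",np.c_[(q[:,0]-330)*2+432,(q[:,1]-120)*2])
E
```

```text
t 18.1 keyhole rel screw mm [68.4268  0.4833 95.5059] F board axes [-0.4463 -0.8641 -0.8721] torque [-0.0469 -0.0067  0.0216] grip 0.060121508804870986 yaw 13.536144557270044
expected plate corners in right half [[562.1179 133.5962]
 [668.4692 121.0288]
 [683.0907 282.2463]
 [578.5058 298.3168]]
```

View pics/f.png

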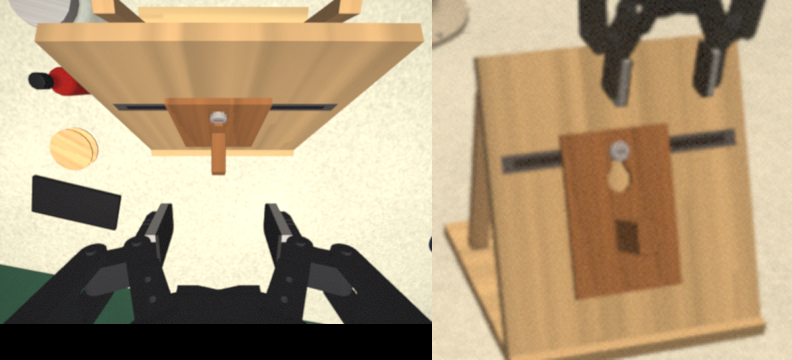

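The plate hangs on the screw, with the head at the top of the slot. Its corners in the picture, about (560,134), (667,124), (682,283) and (576,298), match the prediction. The jar, paint bottle, spool and phone stand where they were.

Emit:
step_arm --increments '[{"x":0,"y":0,"z":0,"wx":0,"wy":0,"wz":0,"gripper":6},{"x":0,"y":0,"z":0,"wx":0,"wy":0,"wz":0,"gripper":6},{"x":0,"y":0,"z":0,"wx":0,"wy":0,"wz":0,"gripper":6}]'

```text
time_s: 18.5
position: [0.6161, 0.2088, 0.3913]
tool_rot: [[-0.234, 0.972, -0.001], [0.972, 0.234, -0.0], [0.0, -0.001, -1.0]]
ft_force: [0.3, 0.5, 0.5]
grip_width: 0.0596
```

```bash
python3 -c "
from rig import env
print(env.close_job())"
```

```text
the job is handed in; nothing more can be done
None
```

The plate is hanging on the screw, locked home and let go, and the job is handed in at about 18.5 s; no verdict was reported.

- **Finding the screw:** I found it by eye rather than by feel. The cameras put it about 5.5 mm to the right of the track's middle (seen from the front). The wrist view then confirmed it lined up with the slot.
- **Fitting:** the head went through the wide opening without any measurable contact. The plate met the board at about 5 N.
- **Locking:** I slid the plate down while holding it until it stopped at about 22.2 mm below the screw. The highest wrist force I read there was about 12 N.
- **Last checks:** the final picture shows the head at the top of the slot. The plate corners are within about 3 px of the prediction in a 2x-enlarged picture (roughly 2–3 mm). The jar, paint bottle, spool and phone look unmoved, but I did not measure them.
- **Disagreements:** my first reading of the peg's end was about 8 mm off, because I took its shaded side for the end face; the wrist view corrected it. Pictures taken straight after the fast move were shaken by arm sway.

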